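# Seat the grate of the glass rinser

### The job

The green grate of the glass rinser sits too high because its notch is turned away from the red locating pin in the rim. With closed fingertips push the grate round by its white tab until the notch meets the pin, then press the grate down until it is fully home, flush with the rim. Only push and press: do not pinch or lift the grate, leave the tumbler, the bowl and the pitcher standing where they are, and finish clear of everything.

Things in the scene. Friction and masses are not known exactly. Their poses are not given: they have to be found in the camera images.
- rinser: Countertop glass rinser: round stainless pan fixed to the counter, 176 mm across, 40 mm high, rim from 72 to 88 mm radius. Origin: centre of its underside, on the counter; z up; x points from the axis to the red pin. It stands at any yaw. It cannot move.
- pin (a point): Point on the red locating pin, 66 mm from the pan's axis along the pan's x, 40 mm above the counter (level with the rim). The pin is 14 mm wide across the radius, from radius 59 to 86 mm; its inner part, level with the rim, is hidden under the grate until the notch is over it; its outer part shows on the rim as a red block 6 mm high.
- grate_centre (a point): Centre of the green grate's top face. A level disc 140 mm across, 8 mm thick, black painted slots, 24 mm middle hole filled to 4 mm below the top face. It rides on the pan's axis and only turns and slides vertically, always level. Top face 50 mm above the counter at the start, 40 mm when fully home. x of this frame points to the notch.
- notch (a point): Point in the notch of the grate, 66 mm from its axis, level with the top face. The notch is 22 mm wide with parallel walls and open at the edge, from radius about 56 mm outward. It passes over the pin when the two are within about 4 mm (3 degrees) of each other; otherwise the grate lands on the pin after 2 to 3 mm and goes no lower.
- tab (a point): Middle of the top of the white push tab on the grate, directly opposite the notch. The tab is an upright fin, 30 mm long along the radius (35 to 65 mm from the axis), 10 mm thick, standing 15 mm above the grate's top face (65 mm above the counter at the start).
- grate (a joint): Angle of the grate's notch from the pin, rad, growing counter-clockwise seen from above; 0 or any multiple of 2 pi means aligned. It turns without stops either way, and friction of 0.1 N m (2 N at the tab) leaves it where it is left.
- grate_lift (a joint): How far the grate is pressed down, m: 0 at the start, 0.010 fully home (stop). A rubber ring on the spindle holds it by friction wherever it is left: it neither drops nor springs back. About 4 N anywhere on its top face pushes it down, about 7 N draws it up. Negative: lifted.
- tumbler: Bystander: clear drinking glass, 68 mm across, 105 mm high, loose. Origin at the centre of its underside.
- bowl: Bystander: blue bowl, 110 mm across, 50 mm high, loose. Origin at the centre of its underside.
- pitcher: Bystander: empty clear plastic pitcher with a red lid, 114 mm across, 200 mm high, with a handle on its y side (reaching 99 mm from its axis), loose, about 0.5 kg. Origin at the centre of its underside.

How it is judged (in metres and radians):
At the end, for the whole second after the job is handed in: The notch lies over the pin (within 6 mm horizontally), the grate is pressed down at least 8.5 of its 10 mm (flush with the rim) and at rest, and the tumbler, bowl and pitcher stand upright (horizontal distance between notch and pin below 0.006 m and value of joint grate_lift above 0.0085 m and velocity of joint grate_lift below 0.005 m/s and angle between each of tumbler, bowl, pitcher's own z axis and vertical below 0.2 rad); the robot touches nothing.
It fails at once if the grate is lifted (more than 5 mm above where it started) (value of joint grate_lift below -0.005 m).
It fails at once if the tumbler is moved more than 30 mm (distance of tumbler from where it was at the start of the episode above 0.03 m).
It fails at once if the bowl is moved more than 30 mm (distance of bowl from where it was at the start of the episode above 0.03 m).
It fails at once if the pitcher is moved more than 30 mm (distance of pitcher from where it was at the start of the episode above 0.03 m).
It also fails if it takes over 51 s, if anything falls off the work surface, if the arm or the gripper's body presses on something with over 40 N, if the wrist force passes 120 N, or if a joint passes its speed limit or range.

### The arm

A 7-joint arm with a two-finger parallel gripper is mounted at the origin on the work surface. World frame = base frame: x ahead of the robot, y to its left, z up, the work surface at z = 0. Lengths are in mm, angles in rad, forces in N, time in s.
With the tool pointing down it reaches from about 400 to 875 mm from the base axis. Payload 4.4 kg.
Tool frame: the origin (TCP) lies where the fingers leave the gripper's body, on its centre line; the fingertips stand 73 mm ahead of it and the grasp point (between the pads) lies 54 mm ahead of it; z points along the fingers, y is the line along which they close (so a half turn about z gives the same grasp; the last joint's range is limited). The gripper opens to 85 mm and grips with 20 to 120 N. Pads are 22 mm wide; open, the fingers measure 114 mm over their backs; the gripper's body (76 mm by 85 mm) begins 54 mm behind the grasp point. The pads swing forward as they close: fully open they stand 13 mm farther back than shut.
Start: joints at [1.165, 0.628, 0.038, 1.517, -0.027, 0.996, -0.02], TCP at [216.669, -612.839, 303.913] pointing down, gripper open.
Joint ranges: [-3.06, 3.06], [-0.37, 2.12], [-1.25, 1.32], [0.18, 2.47], [-1.1, 4.24], [0.23, 1.98], [-2.94, 2.94]. Speed limits (rad/s): [2.57, 2.57, 3.14, 3.14, 3.14, 3.14, 3.14].

### API

Orientations are given as [roll, pitch, yaw] about the fixed x, y, z axes, in that order (R = Rz(yaw) Ry(pitch) Rx(roll)).
In Python, from cell import ctrl gives the robot as it stands.
- The arm moves only by the tool send_rows, never from a script. Its argument "rows" is a list that holds one entry, the list of rows, each a list of 6 numbers: the shift along the tool's x, y, z in cm, then the turn, a rotation vector about the tool's x, y, z in rad. In form: [[[tx, ty, tz, wx, wy, wz], ...]]. A call has 1 to 10 rows; each row is the pose to reach, as a shift and turn from the pose commanded when the call began, along the tool's axes at that moment; what a row does not reach only later rows make up. A row lasts 1/10 s, in which the tool goes at most 50 mm and 8.59 degrees, less where a joint would pass 70% of its speed; a pose out of reach is approached as far as the arm can. A call with a gripper value outside its range is refused whole. "grip" is the closure in counts, from 0 (fully open) to 255 (shut), set as the call begins (left out, the last holds). The fingers move at their own pace and stop on an object; the grip force is fixed at half the most. Time passes only in rows, so rows that repeat a pose let the fingers close. It gives the time, the measured TCP pose, the force, the opening and the grip force at its end, in the units of the state.
- ctrl.read_state(): the state, without advancing time (a new reading comes with each control period).
- ctrl.get_image(name): name is "scene" or "top"; returns a dict with "pixels" (384x512x3 uint8, red, green, blue), "fx", "fy", "cx", "cy" (pixels), "D" ([k1, k2, p1, p2, k3] as OpenCV has them; the pictures are not rectified), "extrinsics" (4x4, takes a point from camera to world coordinates). Camera axes: x right, y up, looking along -z (the intrinsics and any distortion apply to the point x, -y, -z); pixel columns grow to the right and rows downward; lengths in mm; the calibration is good to about 2 mm. A picture is of the moment at which its call begins. There is no depth.
- ctrl.finish_job(): hands the job in; it is judged then, once.
The state is a dict: "clock": time; "qpos": joint angles; "qd": joint speeds; "tau": joint torques, N m; "eef_pos": TCP position; "tool_rot": TCP orientation; "force": force on the tool from outside, world axes, zero at the start; "torque": the same for the moment, N m; "width": finger opening in mm; "gripper_force": force on a finger pad.
Only numpy, scipy, OpenCV 4.12 (cv2) and the standard library are available. Lean on these libraries where they do the work, as an engineer would, in place of code of your own. Each camera call takes 0.05 s, during which the arm holds its last target. There are 200 camera calls.

## Working session

There is one attempt and no reset: what is moved stays moved. The work goes in short steps, Python scripts to look and compute and a tool call to move; the robot and the scene stay as the last step left them, time stands still between calls to the robot, and variables do not carry over. Pictures are saved under pics/ and viewed, at most 10 in all, crops included, and the job is handed in when it is done.

Besides the shell and the picture viewer there is one more tool, called as a command line: name --argument value ..., lists and objects as JSON in quotes. send_rows: Moves the arm, as the interface text tells. Its arguments: {"type":"object","properties":{"rows":{"type":"array","items":{"type":"array","items":{"type":"array","items":{"type":"number"}}}},"grip":{"type":"number"}},"required":["rows"]}

```bash
mkdir -p pics; ls
python3 - <<'E'
from cell import ctrl
import cv2, numpy as np, pickle
s=ctrl.read_state(); print({k:np.round(s[k],3) for k in('clock','eef_pos','tool_rot','force','width')})
for n in("scene","top"):
    d=ctrl.get_image(n); pickle.dump(d,open(n+'.pkl','wb'))
    cv2.imwrite(f'pics/{n}0.png',cv2.cvtColor(d['pixels'],cv2.COLOR_RGB2BGR))
    print(n,d['fx'],d['D'],np.round(d['extrinsics'],3))
E
```

```text
pics
{'clock': np.float64(0.0), 'eef_pos': array([ 216.505, -612.326,  302.967]), 'tool_rot': array([-3.14,  0.  ,  0.34]), 'force': array([-0.42 , -0.267,  0.241]), 'width': np.float64(85.194)}
scene 461.29919823251157 [0.04760813 0.         0.         0.         0.        ] [[-6.790000e-01 -5.840000e-01  4.450000e-01  1.049645e+03]
 [ 7.340000e-01 -5.370000e-01  4.150000e-01  4.309810e+02]
 [-3.000000e-03  6.090000e-01  7.930000e-01  9.028430e+02]
 [ 0.000000e+00  0.000000e+00  0.000000e+00  1.000000e+00]]
top 499.9656818872093 [-0.15182906  0.          0.          0.          0.        ] [[-2.700000e-02  9.920000e-01 -1.200000e-01  4.303710e+02]
 [-1.000000e+00 -2.600000e-02  9.000000e-03  7.995000e+00]
 [ 5.000000e-03  1.210000e-01  9.930000e-01  1.395235e+03]
 [ 0.000000e+00  0.000000e+00  0.000000e+00  1.000000e+00]]
```

View pics/top0.png

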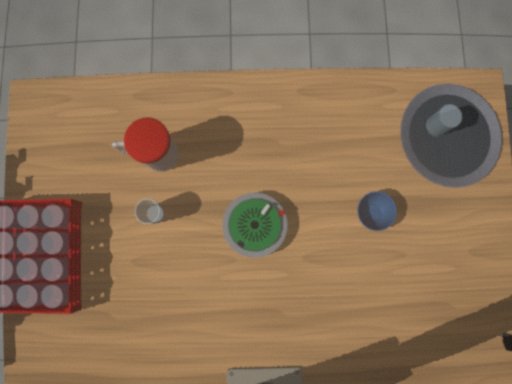

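View pics/scene0.png

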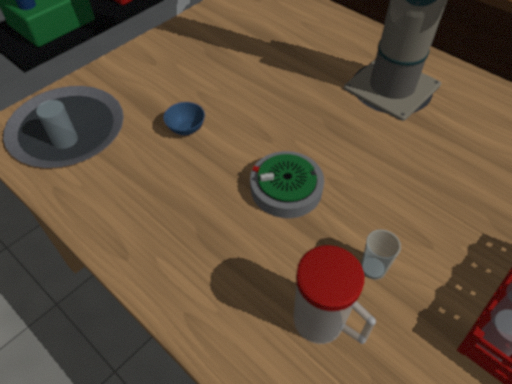

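The top view shows the grate at about (255,224), the tab at (266,209), the notch as a dark spot at (241,244) and the red pin at (281,213). I'll enlarge that area.

```bash
python3 - <<'E'
import cv2, pickle,numpy as np
a=cv2.cvtColor(pickle.load(open('top.pkl','rb'))['pixels'],cv2.COLOR_RGB2BGR)[186:264,216:294]
b=cv2.cvtColor(pickle.load(open('scene.pkl','rb'))['pixels'],cv2.COLOR_RGB2BGR)[145:223,248:326]
f=lambda i:cv2.resize(i,(390,390),interpolation=cv2.INTER_CUBIC)
cv2.imwrite('pics/crop0.png',np.hstack([f(a),f(b)]))
E
cat > h.py <<'E'
import numpy as np, cv2
def ray(d,uv):
    K=np.array([[d['fx'],0,d['cx']],[0,d['fy'],d['cy']],[0,0,1]])
    p=cv2.undistortPoints(np.array(uv,float).reshape(-1,1,2),K,np.array(d['D'])).reshape(-1,2)
    E=np.array(d['extrinsics']); v=np.c_[p[:,0],-p[:,1],-np.ones(len(p))]@E[:3,:3].T
    return E[:3,3],v
def at(d,uv,z):
    o,v=ray(d,uv); return (o+v*((np.asarray(z,float)-o[2])/v[:,2])[:,None])
def proj(d,P):
    E=np.array(d['extrinsics']); c=(np.atleast_2d(P)-E[:3,3])@E[:3,:3]
    K=np.array([[d['fx'],0,d['cx']],[0,d['fy'],d['cy']],[0,0,1]])
    return cv2.projectPoints(c*[1,-1,-1],np.zeros(3),np.zeros(3),K,np.array(d['D']))[0].reshape(-1,2)
E
```

```text
(no output)
```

View pics/crop0.png

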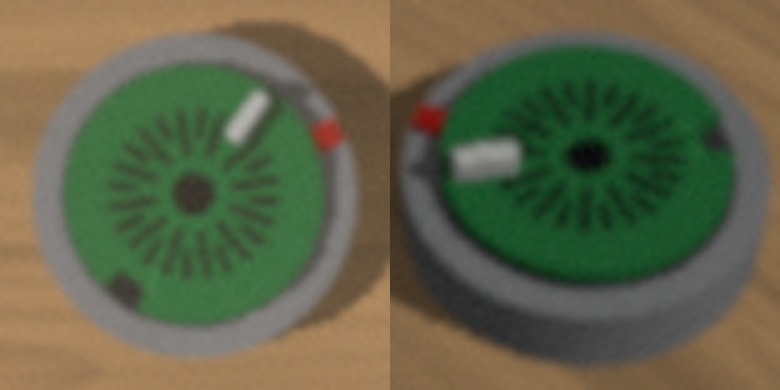

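The left (top) crop has the hole at (193,193), the tab at (248,116), the notch at (124,292) and the pin block at (328,134). In the right (scene) crop they are at: hole (588,155), tab (486,159), notch (715,137), pin (430,119).

```bash
cat > m.py <<'E'
import pickle,numpy as np,cv2
from h import *
def green(d):
    a=d['pixels'].astype(int); m=((a[...,1]>1.6*a[...,0])&(a[...,1]>1.3*a[...,2])&(a[...,1]>45)).astype(np.uint8); m[:145]=0;m[265:]=0
    c=max(cv2.findContours(m,0,1)[0],key=cv2.contourArea); return c
E
python3 - <<'E'
from m import *
for n,o,x0,c in(('top',(216,186),0,[(193,193),(248,116),(124,292),(328,134)]),('scene',(248,145),390,[(588,155),(486,159),(715,137),(430,119)])):
    d=pickle.load(open(n+'.pkl','rb'))
    uv=[((u-x0+.5)/5-.5+o[0],(v+.5)/5-.5+o[1]) for u,v in c]
    P=at(d,uv,[46,65,50 if n=='top' else 48,46]); print(n,np.round(P,1).tolist())
    h=cv2.convexHull(green(d)).reshape(-1,2); G=at(d,h,[50.]*len(h))[:,:2]
    e=cv2.minEnclosingCircle(G.astype(np.float32)); C=np.array(e[0]); print('circle',e)
    for i in(1,2,3):
        for r in (P[0,:2],C):
            v=P[i,:2]-r; print(i,np.round(np.hypot(*v),1),np.degrees(np.arctan2(v[1],v[0])).round(1))
def t(n,uv,z): print(n,at(pickle.load(open(n+'.pkl','rb')),uv,z).round(0).tolist())
t('top',[(149,213),(380,211),(148,141)],[105,30,200])
t('scene',[(381,245),(185,118),(331,275)],[105,50,200])
E
```

```text
top [[495.6, 17.0, 46.0], [534.9, -13.5, 65.0], [443.3, 55.4, 50.0], [525.5, -56.8, 46.0]]
circle ((494.8294677734375, 16.48046875), 67.30471801757812)
1 49.8 -37.8
1 50.0 -36.8
2 64.8 143.8
2 64.6 143.0
3 79.6 -67.9
3 79.4 -67.3
scene [[493.5, 17.5, 46.0], [539.7, -6.8, 65.0], [445.3, 55.9, 48.0], [528.0, -53.1, 46.0]]
circle ((498.6300048828125, 20.954172134399414), 71.32086181640625)
1 52.2 -27.6
1 49.6 -34.0
2 61.6 141.4
2 63.7 146.7
3 78.5 -63.9
3 79.7 -68.3
top [[528.0, 290.0, 105.0], [523.0, -331.0, 30.0], [698.0, 272.0, 200.0]]
scene [[541.0, 296.0, 105.0], [530.0, -304.0, 50.0], [707.0, 283.0, 200.0]]
```

send_rows --rows '[[[8,-7.4,0,0,0,-0.1],[16,-14.8,0,0,0,-0.2],[24,-22.2,0,0,0,-0.3],[32,-29.6,0,0,0,-0.4],[40,-37,0,0,0,-0.5],[47.9,-44.4,0,0,0,-0.593],[47.9,-44.4,0,0,0,-0.593],[47.9,-44.4,0,0,0,-0.593],[47.9,-44.4,0,0,0,-0.593],[47.9,-44.4,0,0,0,-0.593]]]' --grip 255

```text
clock: 1.1
eef_pos: [449.6, -168.4, 303.9]
tool_rot: [-3.142, 0.0, 0.933]
force: [1.3, -0.9, -0.2]
width: 0.2
gripper_force: 0.0
```

send_rows --rows '[[[0,0,0,0,0,0]]]'

```text
clock: 1.2
eef_pos: [452.6, -162.5, 304.1]
tool_rot: [-3.142, -0.005, 0.945]
force: [0.2, 0.3, -0.3]
width: 0.3
gripper_force: 0.0
```

```bash
cat > go.py <<'E'
import sys,numpy as np
from cell import ctrl
from scipy.spatial.transform import Rotation as R
def rows(T):
    """tool-frame rows (cm, rad) from the measured pose to tool-down targets [x,y,z,yaw deg]"""
    s=ctrl.read_state(); r=R.from_euler('xyz',s['tool_rot']); p=np.array(s['eef_pos'])
    print('t',round(float(s['clock']),2),p.round(1),np.degrees(s['tool_rot']).round(1),'F',np.round(s['force'],1),'w',s['width'],'q',np.round(s['qpos'],2))
    for x,y,z,a in T:
        q=R.from_euler('xyz',[np.pi,0,np.radians(a)])
        print(np.r_[r.inv().apply(np.array([x,y,z])-p)/10,(r.inv()*q).as_rotvec()].round(3).tolist())
def behind(th,d,z=130,r=50,c=(496,18)):
    t=np.radians(th); u=np.array([np.cos(t),np.sin(t)]); v=np.array([-u[1],u[0]])
    return [*(np.array(c)+r*u-d*v),z,th+90]
E
python3 -c "
from go import *
rows([behind(-36.5,28,200),behind(-36.5,28,130)])"
```

```text
t 1.2 [ 452.6 -162.5  304.1] [-180.    -0.3   54.2] F [ 0.2  0.3 -0.3] w 0.32210493711714905 q [ 0.42  0.39 -0.18  1.97  0.09  0.78 -0.44]
[14.27, -2.084, 10.476, -0.0, -0.005, 0.012]
[14.237, -2.083, 17.475, -0.0, -0.005, 0.012]
```

send_rows --rows '[[[5,-0.7,3.5,0,0,0],[10,-1.4,7,0,0,0],[14.2,-2.1,10.5,0,0,0.01],[14.2,-2.1,10.5,0,0,0.01],[14.2,-2.1,13,0,0,0.01],[14.2,-2.1,15,0,0,0.01],[14.2,-2.1,16,0,0,0.01],[14.2,-2.1,17,0,0,0.01],[14.2,-2.1,17.4,0,0,0.01],[14.2,-2.1,17.4,0,0,0.01]]]'

```text
clock: 2.2
eef_pos: [516.9, -43.9, 129.9]
tool_rot: [-3.142, 0.0, 0.922]
force: [0.4, -0.5, 0.6]
width: -0.2
gripper_force: 0.0
```

```bash
python3 -c "
from go import *
rows([behind(-36.5,28)])
import cv2,pickle
n=[]
for k,(x,y) in (('top',(206,176)),('scene',(238,125))):
    d=ctrl.get_image(k); n.append(cv2.resize(cv2.cvtColor(d['pixels'],cv2.COLOR_RGB2BGR)[y:y+100,x:x+100],(400,400),interpolation=2))
cv2.imwrite('pics/c1.png',cv2.hconcat(n))"
```

```text
t 2.2 [516.9 -43.9 129.9] [-180.     0.    52.8] F [ 0.4 -0.5  0.6] w -0.16055831974057524 q [ 0.1   0.72 -0.1   2.02  0.17  0.42 -0.78]
[0.929, -0.377, -0.011, -0.0, 0.0, -0.011]
```

View pics/c1.png

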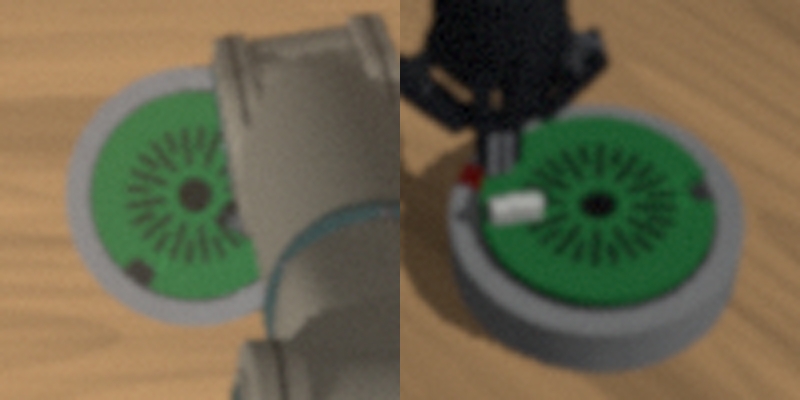

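The scene crop shows the closed fingertips at (500,150) behind the tab at (517,207), clear of the pin. Next comes the arc.

```bash
cat >> go.py <<'E'
def chain(T,n=10):
    """batches of n rows, each from the previous batch's last target"""
    for i in range(0,len(T),n):
        print('--',i)
        for x,y,z,a in T[i:i+n]:
            b=T[i-1]; rb=R.from_euler('xyz',[np.pi,0,np.radians(b[3])]); q=R.from_euler('xyz',[np.pi,0,np.radians(a)])
            print(np.r_[rb.inv().apply(np.array([x,y,z])-b[:3])/10,(rb.inv()*q).as_rotvec()].round(2).tolist()) if i else None
E
python3 -c "
from go import *
th=-36.5+5*np.arange(1,28)
T=[behind(-36.5,24),behind(-36.5,20),behind(-36.5,17)]+[behind(t,16.5) for t in th]
rows(T[:10]); chain(T); print(th[-1])"
```

```text
t 2.3 [517.3 -43.8 130.5] [179.9  -0.   52.9] F [-0.6  0.6  0.6] w 0.10564443827276675 q [ 0.1   0.72 -0.11  2.02  0.17  0.42 -0.78]
[1.296, -0.408, 0.055, 0.001, -0.001, -0.011]
[1.696, -0.412, 0.055, 0.001, -0.001, -0.011]
[1.996, -0.415, 0.055, 0.001, -0.001, -0.011]
[2.49, -0.296, 0.056, 0.001, -0.001, -0.099]
[2.942, -0.216, 0.056, 0.001, -0.001, -0.186]
[3.399, -0.175, 0.056, 0.001, -0.001, -0.273]
[3.859, -0.174, 0.057, 0.001, -0.001, -0.36]
[4.316, -0.213, 0.057, 0.001, -0.0, -0.448]
[4.769, -0.292, 0.057, 0.001, -0.0, -0.535]
[5.213, -0.41, 0.058, 0.001, -0.0, -0.622]
-- 0
-- 10
[0.44, 0.12, 0.0, 0.0, 0.0, -0.09]
[0.89, 0.21, 0.0, 0.0, 0.0, -0.17]
[1.35, 0.26, 0.0, -0.0, 0.0, -0.26]
[1.81, 0.26, 0.0, -0.0, 0.0, -0.35]
[2.27, 0.23, 0.0, 0.0, 0.0, -0.44]
[2.72, 0.16, 0.0, 0.0, 0.0, -0.52]
[3.17, 0.04, 0.0, 0.0, 0.0, -0.61]
[3.6, -0.11, -0.0, 0.0, 0.0, -0.7]
[4.02, -0.3, -0.0, 0.0, 0.0, -0.79]
[4.42, -0.52, -0.0, 0.0, 0.0, -0.87]
-- 20
[0.44, 0.12, 0.0, -0.0, 0.0, -0.09]
[0.89, 0.21, 0.0, -0.0, 0.0, -0.17]
[1.35, 0.26, 0.0, 0.0, 0.0, -0.26]
[1.81, 0.26, 0.0, 0.0, 0.0, -0.35]
[2.27, 0.23, 0.0, 0.0, 0.0, -0.44]
[2.72, 0.16, 0.0, 0.0, 0.0, -0.52]
[3.17, 0.04, 0.0, 0.0, 0.0, -0.61]
[3.6, -0.11, -0.0, 0.0, 0.0, -0.7]
[4.02, -0.3, -0.0, -0.0, 0.0, -0.79]
[4.42, -0.52, -0.0, 0.0, 0.0, -0.87]
98.5
```

send_rows --rows '[[[1.3,-0.41,0.05,0,0,-0.01],[1.7,-0.41,0.05,0,0,-0.01],[2,-0.41,0.05,0,0,-0.01],[2.49,-0.3,0.05,0,0,-0.1],[2.94,-0.22,0.05,0,0,-0.19],[3.4,-0.18,0.05,0,0,-0.27],[3.86,-0.17,0.05,0,0,-0.36],[4.32,-0.21,0.05,0,0,-0.45],[4.77,-0.29,0.05,0,0,-0.53],[5.21,-0.41,0.05,0,0,-0.62]]]'

```text
clock: 3.3
eef_pos: [544.4, -0.3, 129.3]
tool_rot: [-3.14, 0.002, 1.546]
force: [-1.1, -2.5, 1.5]
width: -0.1
gripper_force: 1.1
```

send_rows --rows '[[[0.44,0.12,0,0,0,-0.09],[0.89,0.21,0,0,0,-0.17],[1.35,0.26,0,0,0,-0.26],[1.81,0.26,0,0,0,-0.35],[2.27,0.23,0,0,0,-0.44],[2.72,0.16,0,0,0,-0.52],[3.17,0.04,0,0,0,-0.61],[3.6,-0.11,0,0,0,-0.7],[4.02,-0.3,0,0,0,-0.79],[4.42,-0.52,0,0,0,-0.87]]]'

```text
clock: 4.3
eef_pos: [541.2, 43.8, 129.4]
tool_rot: [-3.14, 0.001, 2.416]
force: [-0.3, -3.1, -0.7]
width: 0.0
gripper_force: 0.9
```

```bash
python3 -c "
from go import *
rows([behind(48.5,16.5)])
import cv2,pickle
n=[]
for k,(x,y) in (('top',(206,176)),('scene',(238,125))):
    d=ctrl.get_image(k); n.append(cv2.resize(cv2.cvtColor(d['pixels'],cv2.COLOR_RGB2BGR)[y:y+100,x:x+100],(400,400),interpolation=2))
cv2.imwrite('pics/c2.png',cv2.hconcat(n))"
```

```text
t 4.3 [541.2  43.8 129.4] [-1.799e+02  1.000e-01  1.384e+02] F [-0.3 -3.1 -0.7] w 0.033979449662075785 q [ 0.17  0.78 -0.48  1.94  0.64  0.57  0.1 ]
[0.025, 0.067, -0.064, -0.002, 0.001, -0.002]
```

View pics/c2.png

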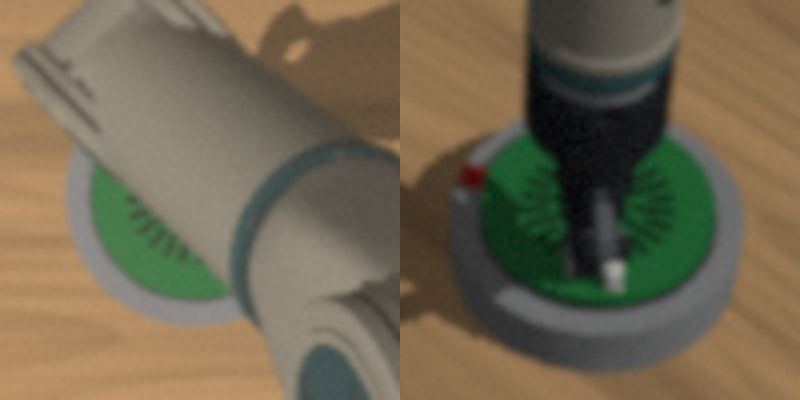

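The scene crop shows the tab at (614,277), moving round ahead of the fingers. I'll continue, then back off and look.

send_rows --rows '[[[0.44,0.12,0,0,0,-0.09],[0.89,0.21,0,0,0,-0.17],[1.35,0.26,0,0,0,-0.26],[1.81,0.26,0,0,0,-0.35],[2.27,0.23,0,0,0,-0.44],[2.72,0.16,0,0,0,-0.52],[3.17,0.04,0,0,0,-0.61],[3.6,-0.11,0,0,0,-0.7],[4.02,-0.3,0,0,0,-0.79],[4.42,-0.52,0,0,0,-0.87]]]'

```text
clock: 5.4
eef_pos: [505.6, 70.3, 129.6]
tool_rot: [-3.141, 0.002, -3.0]
force: [2.3, 0.0, -1.1]
width: -0.0
gripper_force: 0.9
```

send_rows --rows '[[[0.25,0.08,0,0,0,-0.05],[0.51,0.14,0,0,0,-0.1],[0.76,0.19,0,0,0,-0.15],[0.76,0.19,0,0,0,-0.15],[0.76,0.19,0,0,0,-0.15]]]'

```text
clock: 5.9
eef_pos: [497.4, 71.2, 129.5]
tool_rot: [3.141, 0.001, -2.853]
force: [1.4, 0.2, -0.2]
width: -0.1
gripper_force: 0.7
```

```bash
python3 -c "
from go import *
rows([behind(107.1,16.5),behind(107.1,36,200)])"
```

```text
t 5.9 [497.4  71.2 129.5] [ 180.     0.  -163.5] F [ 1.4  0.2 -0.2] w -0.07495218676413586 q [ 0.26  0.81 -0.71  2.05  0.92  0.63  0.77]
[0.052, -0.044, -0.045, 0.0, 0.001, -0.01]
[-1.904, -0.025, -7.043, 0.0, 0.001, -0.01]
```

send_rows --rows '[[[-1,0,0,0,0,0],[-1.5,0,-2,0,0,0],[-1.5,0,-6,0,0,0],[-1.5,-4,-9,0,0,0],[-1.5,-8,-10,0,0,0],[-1.5,-12,-10,0,0,0],[-1.5,-16,-10,0,0,0],[-1.5,-20,-10,0,0,0],[-1.5,-20,-10,0,0,0]]]'

```text
clock: 6.8
eef_pos: [569.9, -123.5, 228.5]
tool_rot: [-3.139, -0.001, -2.862]
force: [-0.2, 0.8, -0.3]
width: 0.2
gripper_force: 0.0
```

```bash
cat > snap.py <<'E'
from go import *
import cv2,pickle
def snap(out):
    n=[]
    for k,(x,y,m) in (('top',(216,186,0)),('scene',(248,145,0))):
        d=ctrl.get_image(k); pickle.dump(d,open(k+'.pkl','wb')); n.append(cv2.resize(cv2.cvtColor(d['pixels'],cv2.COLOR_RGB2BGR)[y:y+78,x:x+78],(390,390),interpolation=2))
    cv2.imwrite(out,cv2.hconcat(n))
E
python3 -c "
from snap import *
rows([]);snap('pics/c3.png')"
```

```text
t 6.8 [ 569.9 -123.5  228.5] [-1.798e+02 -1.000e-01 -1.640e+02] F [-0.2  0.8 -0.3] w 0.24821896921171985 q [ 0.68  0.77 -0.87  1.77  0.72  0.95  1.36]
```

View pics/c3.png

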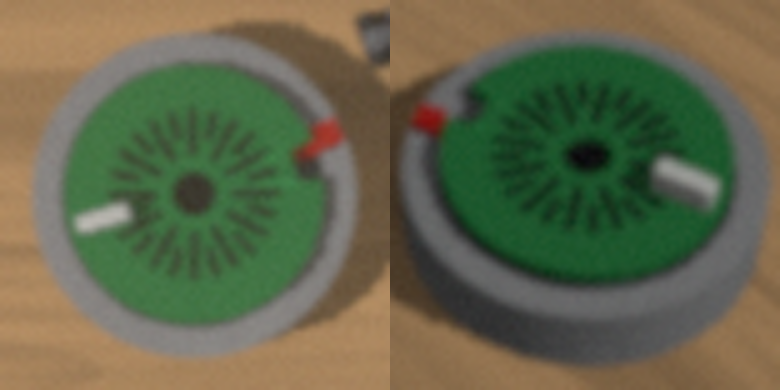

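The left crop has the tab at (103,217) and the notch at about (308,160). The red pin (328,134) already shows in the notch's upper half, so some turn remains.

Run:
```python
from m import *
for n,o,x0,c in(('top',(216,186),0,[(193,193),(103,217),(308,160),(327,136)]),('scene',(248,145),390,[(588,155),(685,182),(470,106),(430,119)])):
    d=pickle.load(open(n+'.pkl','rb'))
    uv=[((u-x0+.5)/5-.5+o[0],(v+.5)/5-.5+o[1]) for u,v in c]
    P=at(d,uv,[46,65,46,46])
    for i in (1,2,3):
        v=P[i,:2]-[496,17.5]; print(n,i,np.hypot(*v).round(1),np.degrees(np.arctan2(v[1],v[0])).round(1))
    # model-predicted outlines for pin angle: block corners r 72..86, z46
    a=d['pixels'].astype(int); m=(a[...,0]>2*a[...,1])&(a[...,0]>2*a[...,2])&(a[...,0]>70); m[:145]=0;m[265:]=0;m[:,:210]=0;m[:,330:]=0
    y,x=np.nonzero(m); Q=at(d,np.c_[x,y],[44.]*len(x))[:,:2]-[496,17.5]
    print('red',len(x),np.hypot(*Q.T).round(0).tolist(),np.degrees(np.arctan2(Q[:,1],Q[:,0])).round(0).tolist())
```

```text
top 1 49.3 105.1
top 2 64.9 -76.0
top 3 79.0 -68.9
red 24 [76.0, 79.0, 81.0, 84.0, 86.0, 75.0, 78.0, 80.0, 82.0, 85.0, 74.0, 76.0, 79.0, 81.0, 84.0, 73.0, 75.0, 78.0, 80.0, 69.0, 72.0, 74.0, 66.0, 68.0] [-64.0, -65.0, -66.0, -66.0, -67.0, -66.0, -67.0, -67.0, -68.0, -69.0, -68.0, -68.0, -69.0, -70.0, -71.0, -70.0, -70.0, -71.0, -72.0, -71.0, -72.0, -72.0, -72.0, -73.0]
scene 1 53.0 98.9
scene 2 63.2 -78.2
scene 3 77.5 -65.6
red 502 [84.0, 82.0, 85.0, 83.0, 81.0, 79.0, 76.0, 84.0, 82.0, 80.0, 78.0, 75.0, 73.0, 86.0, 83.0, 81.0, 79.0, 77.0, 74.0, 72.0, 83.0, 80.0, 78.0, 76.0, 73.0, 75.0, 72.0, 198.0, 199.0, 199.0, 200.0, 201.0, 202.0, 203.0, 203.0, 204.0, 198.0, 198.0, 199.0, 199.0, 200.0, 201.0, 202.0, 202.0, 203.0, 204.0, 205.0, 205.0, 206.0, 199.0, 199.0, 200.0, 200.0, 201.0, 202.0, 202.0, 203.0, 204.0, 205.0, 205.0, 206.0, 207.0, 208.0, 208.0, 200.0, 201.0, 201.0, 202.0, 203.0, 203.0, 204.0, 205.0, 205.0, 206.0, 207.0, 207.0, 208.0, 209.0, 210.0, 211.0, 202.0, 202.0, 203.0, 203.0, 204.0, 204.0, 205.0, 206.0, 206.0, 207.0, 208.0, 208.0, 209.0, 210.0, 210.0, 211.0, 212.0, 213.0, 203.
[... 5163 characters left out ...]
0.0, 51.0, 51.0, 52.0, 52.0, 53.0, 53.0, 54.0, 54.0, 55.0, 55.0, 56.0, 56.0, 57.0, 57.0, 58.0, 58.0, 59.0, 59.0, 60.0, 60.0, 61.0, 61.0, 62.0, 62.0, 47.0, 48.0, 48.0, 49.0, 49.0, 50.0, 51.0, 51.0, 52.0, 52.0, 53.0, 53.0, 54.0, 54.0, 55.0, 55.0, 56.0, 56.0, 57.0, 57.0, 58.0, 58.0, 59.0, 59.0, 59.0, 60.0, 60.0, 61.0, 61.0, 62.0, 47.0, 47.0, 48.0, 48.0, 49.0, 49.0, 50.0, 50.0, 51.0, 51.0, 52.0, 52.0, 53.0, 53.0, 54.0, 54.0, 55.0, 55.0, 56.0, 56.0, 57.0, 57.0, 58.0, 58.0, 59.0, 59.0, 60.0, 60.0, 61.0, 61.0, 62.0, 47.0, 47.0, 48.0, 48.0, 49.0, 49.0, 50.0, 50.0, 51.0, 51.0, 52.0, 52.0, 53.0, 53.0, 54.0, 54.0, 55.0, 55.0, 56.0, 56.0, 57.0, 57.0, 58.0, 58.0, 59.0, 59.0, 60.0, 60.0, 60.0, 61.0, 61.0]
```

```bash
python3 -c "
from go import *
T=[behind(106,28,200)]*5+[behind(106,28,150),behind(106,28,130),behind(106,28,130),behind(106,20,130),behind(107,16.5,130)]+[behind(t,16.5) for t in (109,111,112.5,113.8,113.8,113.8)]+[behind(113.8,26),behind(113.8,29,150)]
rows(T[:10]); chain(T)"
```

```text
t 6.9 [ 568.9 -117.   229.1] [ 179.9   -0.  -163.5] F [0.3 0.4 0.1] w 0.21032810485097742 q [ 0.68  0.77 -0.88  1.77  0.72  0.95  1.35]
[0.315, 19.987, 2.937, 0.001, -0.0, 0.009]
[0.315, 19.987, 2.937, 0.001, -0.0, 0.009]
[0.315, 19.987, 2.937, 0.001, -0.0, 0.009]
[0.315, 19.987, 2.937, 0.001, -0.0, 0.009]
[0.315, 19.987, 2.937, 0.001, -0.0, 0.009]
[0.314, 19.981, 7.937, 0.001, -0.0, 0.009]
[0.314, 19.979, 9.937, 0.001, -0.0, 0.009]
[0.314, 19.979, 9.937, 0.001, -0.0, 0.009]
[1.114, 19.986, 9.937, 0.001, -0.0, 0.009]
[1.551, 20.017, 9.937, 0.001, -0.0, -0.009]
-- 0
-- 10
[0.18, 0.05, 0.0, 0.0, 0.0, -0.03]
[0.35, 0.1, 0.0, 0.0, 0.0, -0.07]
[0.49, 0.14, 0.0, 0.0, 0.0, -0.1]
[0.6, 0.16, 0.0, 0.0, 0.0, -0.12]
[0.6, 0.16, 0.0, 0.0, 0.0, -0.12]
[0.6, 0.16, 0.0, 0.0, 0.0, -0.12]
[-0.34, 0.27, 0.0, 0.0, 0.0, -0.12]
[-0.64, 0.31, -2.0, 0.0, 0.0, -0.12]
```

send_rows --rows '[[[0.3,5,1,0,0,0],[0.3,10,2,0,0,0],[0.3,15,2.9,0,0,0],[0.3,20,2.9,0,0,0.01],[0.3,20,2.9,0,0,0.01],[0.3,20,2.9,0,0,0.01],[0.3,20,2.9,0,0,0.01],[0.3,20,6.5,0,0,0.01],[0.3,20,9.9,0,0,0.01],[0.3,20,9.9,0,0,0.01]]]'

```text
clock: 7.9
eef_pos: [506.7, 71.8, 127.3]
tool_rot: [-3.141, -0.007, -2.863]
force: [-0.8, -0.7, 0.2]
width: -0.4
gripper_force: 0.0
```

send_rows --rows '[[[0.4,0,0,0,0,0],[0.8,0,0,0,0,0]]]'

```text
clock: 8.1
eef_pos: [501.3, 72.1, 131.7]
tool_rot: [3.142, 0.002, -2.862]
force: [0.5, 0.5, 0.1]
width: -0.0
gripper_force: 0.0
```

```bash
python3 -c "
from go import *
T=[behind(t,16.5) for t in (107,109,111,112.5,113.8,113.8,113.8)]+[behind(113.8,26),behind(113.8,30,160),behind(113.8,30,200)]
rows(T)"
```

```text
t 8.1 [501.3  72.1 131.7] [ 1.80e+02  1.00e-01 -1.64e+02] F [0.5 0.5 0.1] w -0.011096989076081391 q [ 0.26  0.81 -0.71  2.04  0.91  0.64  0.78]
[0.438, -0.026, 0.171, 0.0, 0.002, -0.017]
[0.615, 0.026, 0.171, 0.0, 0.002, -0.052]
[0.793, 0.071, 0.171, -0.0, 0.002, -0.086]
[0.927, 0.101, 0.17, -0.0, 0.002, -0.113]
[1.044, 0.124, 0.17, -0.0, 0.002, -0.135]
[1.044, 0.124, 0.17, -0.0, 0.002, -0.135]
[1.044, 0.124, 0.17, -0.0, 0.002, -0.135]
[0.103, 0.253, 0.172, -0.0, 0.002, -0.135]
[-0.299, 0.307, -2.827, -0.0, 0.002, -0.135]
[-0.308, 0.307, -6.827, -0.0, 0.002, -0.135]
```

send_rows --rows '[[[0.2,0,0,0,0,-0.02],[0.4,0.03,0,0,0,-0.05],[0.55,0.07,0,0,0,-0.09],[0.7,0.1,0,0,0,-0.11],[0.8,0.12,0,0,0,-0.135],[0.8,0.12,0,0,0,-0.135],[0.8,0.12,0,0,0,-0.135]]]'

```text
clock: 8.8
eef_pos: [492.8, 71.5, 130.5]
tool_rot: [3.141, 0.0, -2.725]
force: [1.8, 1.4, 1.2]
width: 0.0
gripper_force: 0.9
```

```bash
python3 -c "
from go import *
rows([behind(113.8,16.5)])"
```

```text
t 8.8 [492.8  71.5 130.5] [ 180.     0.  -156.2] F [1.8 1.4 1.2] w 0.04570469621469801 q [ 0.28  0.81 -0.74  2.06  0.94  0.65  0.87]
[0.219, -0.021, 0.047, 0.0, 0.0, 0.001]
```

send_rows --rows '[[[0.1,0,0,0,0,0],[0.2,0,0,0,0,0],[0.2,0,0,0,0,0],[-0.8,0,0,0,0,0],[-1.3,0,-2,0,0,0],[-1.3,0,-6,0,0,0],[-1.3,-4,-9,0,0,0],[-1.3,-9,-10,0,0,0],[-1.3,-14,-10,0,0,0],[-1.3,-20,-10,0,0,0]]]'

```text
clock: 9.8
eef_pos: [581.5, -98.8, 230.8]
tool_rot: [-3.141, -0.001, -2.726]
force: [0.9, -0.4, 0.1]
width: 0.0
gripper_force: 0.0
```

send_rows --rows '[[[0,0,0,0,0,0],[0,0,0,0,0,0]]]'

```text
clock: 10.0
eef_pos: [580.7, -98.1, 229.6]
tool_rot: [3.14, -0.002, -2.729]
force: [-0.6, 0.2, -0.3]
width: -0.0
gripper_force: 0.0
```

```bash
python3 -c "
from snap import *
rows([]);snap('pics/c4.png')"
```

```text
t 10.0 [580.7 -98.1 229.6] [ 1.799e+02 -1.000e-01 -1.564e+02] F [-0.6  0.2 -0.3] w -0.00918926985152084 q [ 0.65  0.79 -0.9   1.75  0.74  0.98  1.44]
```

View pics/c4.png

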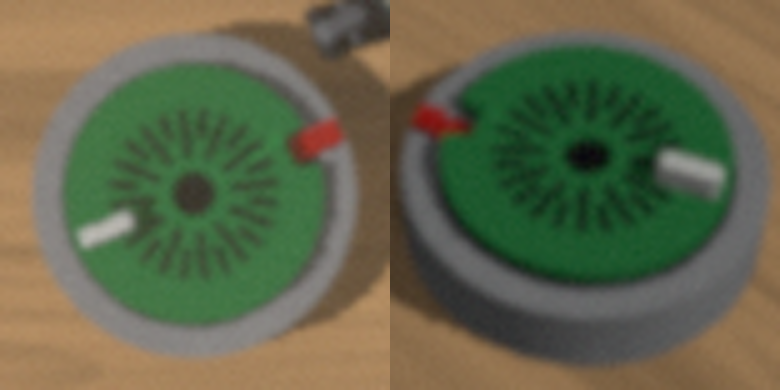

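The pin is now fully red inside the notch (top crop, 320,140), and the tab is at (106,229), about 112.6°. They are aligned, so next I press at a plain spot on the grate.

```bash
python3 -c "
from go import *
rows([[529,29,200,-156.4],[529,29,127,-156.4]])"
```

```text
t 10.1 [580.5 -95.1 230.2] [ 179.9   -0.  -156.1] F [-0.1 -1.   0.1] w 0.20473114013317859 q [ 0.65  0.79 -0.9   1.75  0.74  0.98  1.44]
[-0.337, 13.428, 3.041, 0.001, -0.001, 0.006]
[-0.342, 13.418, 10.341, 0.001, -0.001, 0.006]
```

send_rows --rows '[[[-0.1,4.5,1,0,0,0],[-0.2,9,2,0,0,0],[-0.3,13.4,3,0,0,0],[-0.3,13.4,3,0,0,0],[-0.3,13.4,3,0,0,0],[-0.3,13.4,6,0,0,0],[-0.3,13.4,8.5,0,0,0],[-0.3,13.4,9.7,0,0,0],[-0.3,13.4,10,0,0,0],[-0.3,13.4,10,0,0,0]]]'

```text
clock: 11.1
eef_pos: [529.9, 27.3, 130.6]
tool_rot: [3.142, 0.0, -2.726]
force: [-0.2, 0.4, 0.2]
width: 0.2
gripper_force: 0.0
```

send_rows --rows '[[[0,0,0.1,0,0,0],[0,0,0.3,0,0,0],[0,0,0.5,0,0,0],[0,0,0.7,0,0,0],[0,0,0.9,0,0,0],[0,0,1.0,0,0,0],[0,0,1.0,0,0,0]]]'

```text
clock: 11.8
eef_pos: [529.7, 27.4, 120.5]
tool_rot: [-3.141, 0.0, -2.725]
force: [0.2, -0.7, 2.4]
width: 0.1
gripper_force: 1.2
```

send_rows --rows '[[[0,0,0.1,0,0,0],[0,0,0.2,0,0,0],[0,0,0.3,0,0,0],[0,0,0.4,0,0,0],[0,0,0.5,0,0,0],[0,0,0.5,0,0,0]]]'

```text
clock: 12.4
eef_pos: [529.7, 27.3, 115.3]
tool_rot: [-3.142, 0.0, -2.725]
force: [1.0, -1.1, 2.4]
width: 0.0
gripper_force: 1.3
```

send_rows --rows '[[[0,0,0.1,0,0,0],[0,0,0.2,0,0,0],[0,0,0.3,0,0,0],[0,0,0.3,0,0,0]]]'

```text
clock: 12.8
eef_pos: [529.7, 27.4, 112.5]
tool_rot: [-3.141, 0.0, -2.725]
force: [0.6, -0.9, 4.5]
width: -0.2
gripper_force: 2.3
```

Low force and past the 2–3 mm catch depth: the notch is over the pin. I'll press on until the stop is felt.

send_rows --rows '[[[0,0,0.1,0,0,0],[0,0,0.2,0,0,0],[0,0,0.2,0,0,0]]]'

```text
clock: 13.1
eef_pos: [529.8, 27.5, 111.7]
tool_rot: [-3.14, 0.001, -2.725]
force: [-1.9, -1.5, 16.9]
width: -0.2
gripper_force: 8.2
```

send_rows --rows '[[[0,0,0.1,0,0,0],[0,0,0.2,0,0,0],[0,0,0.2,0,0,0]]]'

```text
clock: 13.4
eef_pos: [529.9, 27.6, 110.9]
tool_rot: [-3.139, 0.001, -2.725]
force: [-4.3, -3.1, 28.0]
width: 0.2
gripper_force: 14.1
```

The stop is firm. Now up and clear, then a look.

send_rows --rows '[[[0,0,-1,0,0,0],[0,0,-4,0,0,0],[0,0,-8,0,0,0],[0,0,-12,0,0,0],[0,-5,-13,0,0,0],[0,-10,-13,0,0,0],[0,-14,-13,0,0,0],[0,-14,-13,0,0,0],[0,-14,-13,0,0,0]]]'

```text
clock: 14.3
eef_pos: [585.6, -101.5, 237.5]
tool_rot: [3.14, -0.001, -2.728]
force: [-0.5, 1.2, -0.6]
width: -0.0
gripper_force: 0.0
```

```bash
python3 -c "
from snap import *
rows([]);snap('pics/c5.png')"
```

```text
t 14.3 [ 585.6 -101.5  237.5] [ 1.799e+02 -1.000e-01 -1.563e+02] F [-0.5  1.2 -0.6] w -0.00011839592464605377 q [ 0.65  0.79 -0.91  1.73  0.73  1.    1.46]
```

View pics/c5.png

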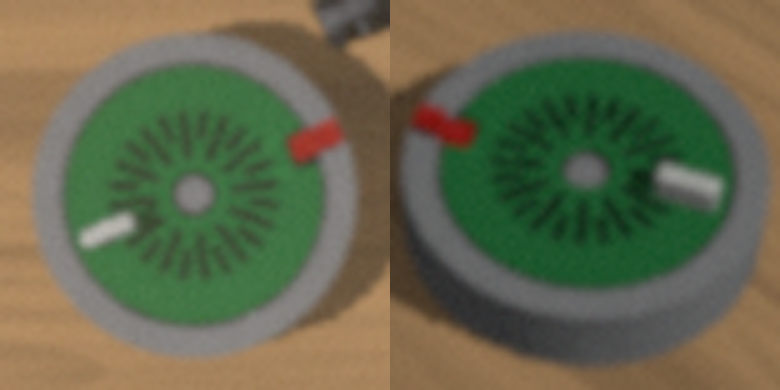

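The grate is flush with the rim, with the whole pin showing red in the notch (top crop, 317,141), and the arm is clear.

```bash
python3 -c "
from cell import ctrl
print(ctrl.finish_job())"
```

```text
the job is handed in; nothing more can be done
None
```

I pushed the grate round until its notch met the red pin and pressed it down until I felt the stop. The last pictures show it flush with the rim, the arm is clear of everything, and I handed the job in after about 14 s; no verdict came back.

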